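# Send a row of sample pans home on the dryer's loading rail

## Robot

A 6-joint arm with a two-finger parallel gripper is mounted at the origin on the work surface. World frame = base frame: x ahead of the robot, y to its left, z up, the work surface at z = 0. Lengths are in m, angles in rad, forces in N, time in s.
With the tool pointing down it reaches from about 0.4 to 0.825 m from the base axis. Payload 7 kg.
Tool frame: the origin (TCP) lies at the very end of the fingers, on their centre line; the grasp point (between the pads) lies 19 mm behind it (env.tcp_to_grasp is the distance from the TCP to the grasp point, in m); x points along the fingers, y is the direction in which the jaws open and shut, and the axes are right-handed (so a half turn about x gives the same grasp; the last joint's range is limited). The gripper opens to 88 mm and grips with 3 to 60 N. Pads are 19 mm wide; open, the fingers measure 130 mm over their backs; the gripper's body (78 mm by 193 mm) begins 47 mm behind the grasp point.
Start: joints at [0.288, 0.359, 0.012, 0, -1.224, -0.288], TCP at [0.675, -0, 0.227] pointing down, gripper open.
Joint ranges: [-3.07, 3.07], [-1.43, 2.12], [-1.02, 1.25], [-3.03, 1.67], [-3.05, -0], [-3.03, 3.03]. Speed limits (rad/s): [2.39, 2.39, 3.01, 3.14, 3.14, 3.14].

## Interface

Orientations are given as a unit quaternion [w, x, y, z].
In Python, from plant import env gives the robot as it stands.
- The arm moves only by the tool apply_moves, never from a script. Its argument "steps" is a list of rows, each an object with "offset": the shift along the world's x, y, z in cm, a list of three; "turn": the turn, a rotation vector about the world's x, y, z in degrees, a list of three; "claw": the finger opening in cm, from 0 to 8.76. In form: [{"offset": [x, y, z], "turn": [rx, ry, rz], "claw": claw}, ...]. A call has 1 to 20 rows; each row shifts and turns the commanded pose from where the row before left it; what a row does not reach is not made up. A row lasts 1/10 s, in which the tool goes at most 50 mm and 8.59 degrees, less where a joint would pass 70% of its speed; a pose out of reach is approached as far as the arm can. A call is refused whole if a number of a shift passes 5 or a number of a turn 8.59, either way. A call with a gripper value outside its range is refused whole. The fingers move at their own pace and stop on an object; the grip force is fixed at half the most. Time passes only in rows, so rows that do not move let the fingers close. It gives the time, the measured TCP pose, the force and the opening at its end, in the units of the state.
- env.read_state(): the state, without advancing time (a new reading comes with each control period).
- env.read_camera(name): name is "scene" or "side" or "wrist"; returns the picture (420x560x3 uint8, blue, green, red); there is no depth.
- env.camera_model(name): a dict with "fx", "fy", "cx", "cy" (pixels), "cam_to_world" (4x4, takes a point from camera to world coordinates); the wrist camera has in their place "tool_from_camera" (4x4, takes a point from camera to tool coordinates, whose origin is the TCP and whose axes are the tool frame's). Camera axes: x right, y down, z forward; pixel columns grow to the right and rows downward; lengths in m; the calibration is good to about 2 mm. A picture is of the moment at which its call begins: read the wrist's pose just before it. camera_model takes no time and is no camera call.
- env.hand_in(): hands the job in, once; it reports no verdict.
The state is a dict: "time": time; "qpos": joint angles; "dq": joint speeds; "effort": joint torques, N m; "eef_pos": TCP position; "tool_rot": TCP orientation; "wrist_force": force on the tool from outside, world axes, zero at the start; "ft_torque": the same for the moment, N m; "finger_gap": finger opening in m.
Only numpy, scipy, OpenCV 4.12 (cv2) and the standard library are available. Lean on these libraries where they do the work, as an engineer would, in place of code of your own. Each camera call takes 0.05 s, during which the arm holds its last target. There are 200 camera calls.

## Task

Four fruit pans stand touching in a row in the channel of the loading rail: with the fingertips push the row from its rear pan, as one train, along the channel until the front pan is fully home against the end stop and no gaps are left. Then push the swing gate shut with a fingertip so that it stands square across the channel behind the rear pan. Nothing is to be picked up or tipped, keep the row together on the way, leave the spare pan, jar and cup where they stand, and finish with the arm clear.

Things in the scene. Friction and masses are not known exactly. Their poses are not given: they have to be found in the camera images.
- rail: Fixed aluminium channel 440 long, 70 wide. Origin: centre of its underside, on the table. +x runs along it to the end stop, +y is the gate hinge's side, z up. Floor 4 thick, inner width 54, side walls 6 thick, tops 14 above the table; -x end open. End stop: dark block 45 high, 66 wide, face at x=+205. When home the pans' centres are at x=+180, +130, +80, +30, the row's rear at x=+5.
- stop_face (a point): Middle of the end stop's face that the front pan must touch, 20 above the table. Axes as the rail.
- pan1: Front pan of the row, nearest the stop: open square aluminium pan, 50 x 50, 35 high, walls 3, about 90 g, banana slices fixed in it. Origin: centre of its underside, 4 above the table (on the channel floor); its rim is 39 above the table. x axis along the rail. Slides loose in the channel, 2 play each side.
- pan2: Second pan of the row, same as pan1, touching it.
- pan3: Third pan of the row, same as pan1, touching pan2.
- pan4: Rear pan of the row (farthest from the end stop), same as pan1, touching pan3. Its rear face is 25 behind its origin; this face is pushed. At the start the row is 60 to 140 short of the end stop.
- gate (a joint): Angle of the swing gate on its upright hinge, rad. 0: shut against its own limit, square across the channel, 6 behind the home row; pi/2: along the rail, pointing away from the stop; more: pointing outward (limit 2.4). Starts at 1.65 to 2.2. Stays where left; about 0.5 N at its free end moves it. Pushed on its outer side it swings over the rail walls; it shuts only when the row is home.
- gate_hinge (a point): Point on the gate's upright hinge axis, 34 above the table, at rail x = -4, y = +47. The hinge post is 14 across (hinge collar 20) and 56 high. Axes as the rail.
- gate_end (a point): Middle of the gate's free end, 94 from the hinge axis, 35 above the table. The gate is an upright steel plate 6 thick, from 4 to 94 from the axis, lower edge 18 and upper edge 52 above the table. The point turns with it: -y points from hinge to free end, +x is the face that leads in shutting (towards the stop when shut); the other, outer face is pushed.
- spare_pan: Bystander: an empty pan like the others (50 x 50 x 35), alone on the table beside the rail. Origin: centre of its underside.
- jar: Bystander: closed glass jar, 60 across, 75 high. Origin: centre of its underside.
- cup: Bystander: steel cup, 64 across, 60 high. Origin: centre of its underside.
There are look-alikes about, which are no part of the job. What is shaped like the pan4 but red is not meant. What is shaped like the pan2 but yellow is not meant.

How it is judged:
On the way, in this order (a step that is already met when the one before it is completed fails the run):
1. the whole row is home against the end stop, gaps closed (x of pan1 in the frame of rail above 0.1765 m and x of pan2 in the frame of rail above 0.1255 m and x of pan3 in the frame of rail above 0.075 m and x of pan4 in the frame of rail above 0.0245 m and z of each of pan1, pan2, pan3, pan4 in the frame of rail below 0.008 m), for 0.2 s.
2. the gate is shut behind the row (value of joint gate below 0.1 rad), for 0.2 s.
At the end, for the whole second after the job is handed in: All four pans stand on the channel floor, the front pan within 3.5 mm of the end stop and the rear pan within 5.5 mm of its home place (second and third within 4.5 and 5 mm), at rest; the gate is within 0.10 rad of shut (all of step 1 and value of joint gate below 0.1 rad and linear speed of each of pan1, pan2, pan3, pan4 below 0.02 m/s); the robot touches nothing.
It fails at once if a pan of the row is lifted more than 8 mm off the channel floor (z of any of pan1, pan2, pan3, pan4 in the frame of rail above 0.012 m).
It fails at once if a pan of the row is tipped by more than 0.25 rad (angle between any of pan1, pan2, pan3, pan4's own z axis and vertical above 0.25 rad).
It fails at once if the row is pulled apart: a gap of more than 15 mm between neighbours (distance between pan1 and pan2 above 0.065 m or distance between pan2 and pan3 above 0.065 m or distance between pan3 and pan4 above 0.065 m).
It fails at once if a bystander (spare pan, jar or cup) is moved more than 20 mm (distance of any of spare_pan, jar, cup from where it was at the start of the episode above 0.02 m).
It also fails if it takes over 56 s, if anything falls off the work surface, if the arm or the gripper's body presses on something with over 40 N, if the wrist force passes 120 N, or if a joint passes its speed limit or range.

## Working session

There is one attempt and no reset: what is moved stays moved. The work goes in short steps, Python scripts to look and compute and a tool call to move; the robot and the scene stay as the last step left them, time stands still between calls to the robot, and variables do not carry over. Pictures are saved under pics/ and viewed, about 8 in all and at most 12, crops included, and the job is handed in when it is done.

Besides the shell and the picture viewer there is one more tool, called after ">>>" by a JSON object that holds its "name" and its "arguments", one argument or row to a line. apply_moves: Moves the arm, as the interface text tells. Its arguments: {"type":"object","properties":{"steps":{"type":"array","items":{"type":"object","properties":{"offset":{"type":"array","items":{"type":"number"}},"turn":{"type":"array","items":{"type":"number"}},"claw":{"type":"number"}}}}},"required":["steps"]}

```bash
mkdir -p pics; ls; python3 - <<'E'
from plant import env
import cv2,numpy as np
s=env.read_state();print({k:np.round(v,3) for k,v in s.items()})
for n in("scene","side"):
    im=env.read_camera(n);cv2.imwrite(f"pics/{n}0.png",im)
    m=env.camera_model(n);print(n,m["fx"],m["cx"],m["cy"],np.round(m["cam_to_world"],3).tolist())
print(env.camera_model("wrist"))
E
```

```text
pics
{'time': np.float64(0.0), 'qpos': array([ 0.288,  0.359,  0.011, -0.   , -1.224, -0.288]), 'dq': array([-0.002, -0.003,  0.001,  0.   ,  0.001,  0.   ]), 'effort': array([-1.0000e-03, -5.8273e+01,  2.9306e+01,  6.9970e+00,  7.0000e-03,
       -0.0000e+00]), 'eef_pos': array([ 0.675, -0.   ,  0.226]), 'tool_rot': array([ 0.5, -0.5,  0.5,  0.5]), 'wrist_force': array([-0.109, -0.041, -0.391]), 'ft_torque': array([ 0.032, -0.008, -0.018]), 'finger_gap': np.float64(0.088)}
scene 431.4237495205118 278.8258323230408 206.9832728597647 [[0.508, 0.459, -0.729, 1.044], [0.862, -0.266, 0.432, -0.284], [0.004, -0.848, -0.53, 0.435], [0.0, 0.0, 0.0, 1.0]]
side 435.82171910159076 273.8246966958849 209.02289222038345 [[-0.914, -0.291, 0.283, 0.298], [-0.406, 0.644, -0.648, 0.594], [0.006, -0.708, -0.706, 0.7], [0.0, 0.0, 0.0, 1.0]]
{'fx': 364.60408256656285, 'fy': 364.60408256656285, 'cx': 275.7881891655554, 'cy': 208.40108498237302, 'tool_from_camera': array([[ 3.87022062e-04, -2.56555126e-01,  9.66529522e-01,
        -1.57880622e-01],
       [ 9.99999925e-01,  8.12828065e-05, -3.78848762e-04,
         8.72036169e-04],
       [ 1.86333595e-05,  9.66529596e-01,  2.56555138e-01,
        -6.77476088e-02],
       [ 0.00000000e+00,  0.00000000e+00,  0.00000000e+00,
         1.00000000e+00]])}
```

View pics/scene0.png

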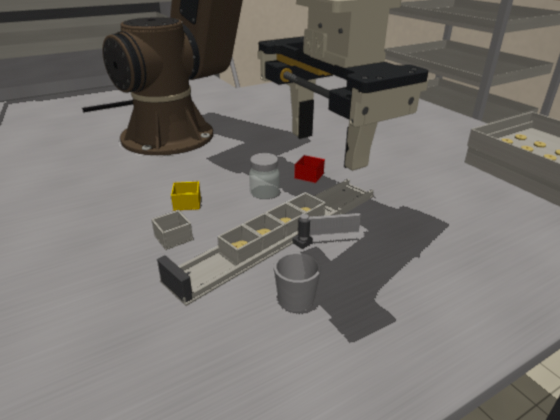

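View pics/side0.png

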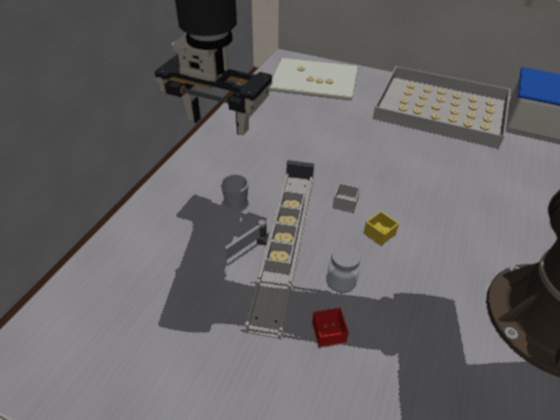

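The scene view shows the grey row at about (240,243)–(308,210). The dark end stop is at (175,278), the gate hinge at (303,235), the gate plate at (335,226), the cup at (297,283), the jar at (264,176) and the grey spare pan at (172,230). The look-alikes are red at (310,169) and yellow at (186,196). The row meant is the four grey pans with banana slices in the channel, and an enlarged crop should confirm that.

```bash
python3 - <<'E'
import cv2,numpy as np
a=cv2.imread("pics/scene0.png")[170:305,150:385];b=cv2.imread("pics/side0.png")[150:340,190:365]
cv2.imwrite("pics/c1.png",cv2.resize(a,None,fx=3.4,fy=3.4,interpolation=cv2.INTER_CUBIC))
cv2.imwrite("pics/c2.png",cv2.resize(b,None,fx=3.1,fy=3.1,interpolation=cv2.INTER_CUBIC))
E
```

```text
(no output)
```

View pics/c1.png

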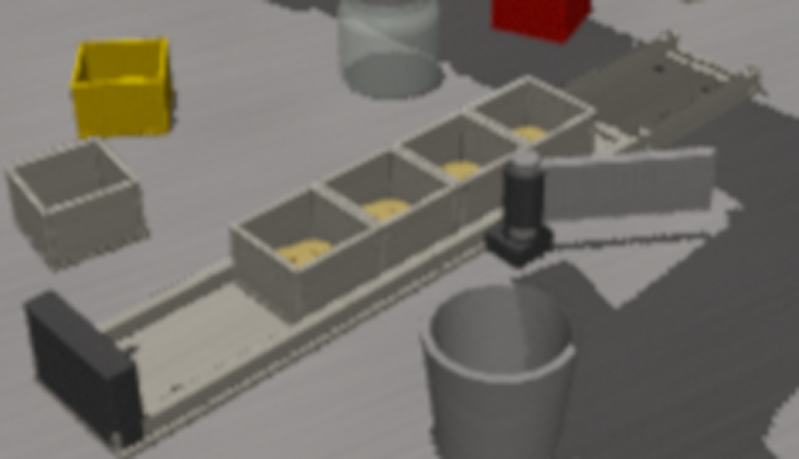

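View pics/c2.png

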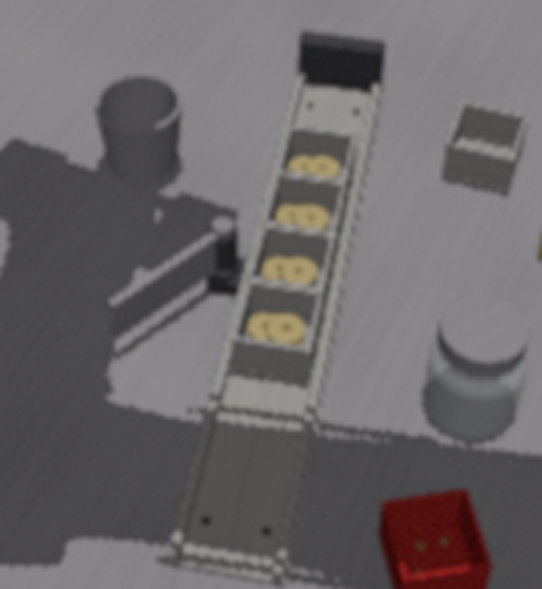

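The crops confirm the row: four grey pans with banana slices. The red and yellow pans stand outside the rail. The gate's free end is at about (360,214) in scene and (226,248) in side. Next I cast these points onto planes at their known heights and fit the rail pose.

```bash
cat > h.py <<'E'
import numpy as np
from plant import env
def ray(n,u,v,z):
    m=env.camera_model(n);T=np.array(m["cam_to_world"])
    d=T[:3,:3]@[(u-m["cx"])/m["fx"],(v-m["cy"])/m["fy"],1];o=T[:3,3]
    return o+d*(z-o[2])/d[2]
A=lambda u,v,z:ray("scene",150+u/3.4,170+v/3.4,z)[:2]
B=lambda u,v,z:ray("side",190+u/3.1,150+v/3.1,z)[:2]
def fit(L,W):
    L=np.array(L);W=np.array(W);lc=L.mean(0);wc=W.mean(0);a=L-lc;b=W-wc
    th=np.arctan2((a[:,0]*b[:,1]-a[:,1]*b[:,0]).sum(),(a*b).sum())
    R=np.array([[np.cos(th),-np.sin(th)],[np.sin(th),np.cos(th)]]);t=wc-R@lc
    return th,R,t,(W-t)@R-L
E
python3 - <<'E'
from h import *
np.set_printoptions(precision=4,suppress=True)
# local (x,y), y+ = hinge side
P=[((-.22,-.035),A(672,36,.014)),((-.22,.035),A(757,75,.014)),((-.22,.035),B(177,540,.014)),((-.22,-.035),B(283,560,.014)),
((-.004,.047),A(525,156,.056)),((-.004,.047),B(222,222,.056)),
((.205,-.033),A(50,293,.045)),((.205,.033),A(137,360,.045))]
th,R,t,e=fit([p[0] for p in P],[p[1] for p in P])
print("rail",t,np.degrees(th),"\nres mm",(e*1e3).tolist())
inv=lambda w:(w-t)@R
for n,w in dict(p1L=A(233,228,.039),p1R=A(298,268,.039),p4L=A(530,78,.039),p4R=A(595,112,.039),
  B4l=B(235,345,.039),B4r=B(310,350,.039),B1l=B(295,132,.039),B1r=B(352,134,.039),
  gA=A(715,150,.052),gAb=A(712,208,.018),gB=B(112,305,.052),gBb=B(117,352,.018)).items():
    l=inv(w);print(n,w,"local",l, "gate" if n[0]=='g' else "", np.arctan2(-(l[0]+.004),-(l[1]-.047)) if n[0]=='g' else "")
for n,w in dict(jar=B(482,330,.075),cup=B(140,100,.06),cupA=A(500,330,.06),spare=B(487,130,.035),redA=ray("scene",310,165,.03)[:2],red=B(435,520,.035)).items(): print(n,w,inv(w))
E
```

```text
rail [0.5229 0.0285] -76.73805291317716 
res mm [[4.402329862369187, 8.679081246714071], [5.827232779938768, 1.6286071825082973], [2.6029994759725064, -8.219308097383097], [1.6262028746925339, 0.49580720542237444], [-3.723522965963345, -0.4564104322894724], [-4.171322962811304, -3.0175428876755355], [-1.9906688658737348, 2.8668436135606443], [-4.573250198324774, -1.9770778308575432]]
p1L [ 0.5282 -0.0872] local [ 0.1138 -0.0214]  
p1R [ 0.5701 -0.0746] local [0.1112 0.0223]  
p4L [0.4824 0.106 ] local [-0.0848 -0.0216]  
p4R [0.5284 0.1157] local [-0.0837  0.0254]  
B4l [0.5192 0.1234] local [-0.0933  0.0182]  
B4r [0.4754 0.108 ] local [-0.0883 -0.028 ]  
B1l [ 0.5608 -0.0702] local [0.1048 0.0143]  
B1r [ 0.5226 -0.0852] local [ 0.1106 -0.0263]  
gA [0.6028 0.132 ] local [-0.0825  0.1016] gate 2.178282659526251
gAb [0.6039 0.1338] local [-0.0839  0.103 ] gate 2.182263236067848
gB [0.5977 0.1355] local [-0.0871  0.0973] gate 2.1157098583423966
gBb [0.5921 0.1443] local [-0.0969  0.0939] gate 2.038656235468901
jar [0.3787 0.0789] [-0.0822 -0.1287]
cup [ 0.6663 -0.0344] [0.0941 0.1251]
cupA [ 0.6713 -0.0344] [0.0952 0.13  ]
spare [ 0.4362 -0.1337] [ 0.138  -0.1216]
redA [0.3766 0.1869] [-0.1878 -0.106 ]
red [0.3673 0.1868] [-0.1898 -0.1151]
```

>>> {"name": "apply_moves", "arguments": {
  "steps": [
    {"offset": [-2.25, 1.8, -0.3], "turn": [0, 0, 1.65], "claw": 0},
    {"offset": [-2.25, 1.8, -0.3], "turn": [0, 0, 1.65], "claw": 0},
    {"offset": [-2.25, 1.8, -0.3], "turn": [0, 0, 1.65], "claw": 0},
    {"offset": [-2.25, 1.8, -0.3], "turn": [0, 0, 1.65], "claw": 0},
    {"offset": [-2.25, 1.8, -0.3], "turn": [0, 0, 1.6], "claw": 0},
    {"offset": [-2.25, 1.8, -0.3], "turn": [0, 0, 1.6], "claw": 0},
    {"offset": [-2.25, 1.8, -0.3], "turn": [0, 0, 1.6], "claw": 0},
    {"offset": [-2.25, 1.8, -0.3], "turn": [0, 0, 1.6], "claw": 0},
    {"offset": [0, 0, 0], "turn": [0, 0, 0], "claw": 0},
    {"offset": [0, 0, 0], "turn": [0, 0, 0], "claw": 0},
    {"offset": [0, 0, 0], "turn": [0, 0, 0], "claw": 0}
  ]
}}

```text
time: 1.2
eef_pos: [0.4953, 0.1439, 0.2026]
tool_rot: [-0.44, 0.553, -0.44, -0.553]
wrist_force: [0.9, -0.6, 0.0]
finger_gap: 0.0054
```

```bash
python3 - <<'E'
from h import *
import cv2
s=env.read_state();print(s["eef_pos"],s["tool_rot"],s["finger_gap"],s["time"])
im=env.read_camera("wrist");cv2.imwrite("pics/w1s.png",im);cv2.imwrite("pics/w1.png",cv2.resize(im,None,fx=1.4,fy=1.4))
np.savez("w1.npz",p=s["eef_pos"],q=s["tool_rot"])
cv2.imwrite("pics/scene1.png",env.read_camera("scene"))
cv2.imwrite("pics/side1.png",env.read_camera("side"))
E
```

```text
[0.49534802 0.14385364 0.20258228] [-0.44024142  0.55337127 -0.44027227 -0.5532884 ] 0.005350086134095562 1.2
```

View pics/w1.png

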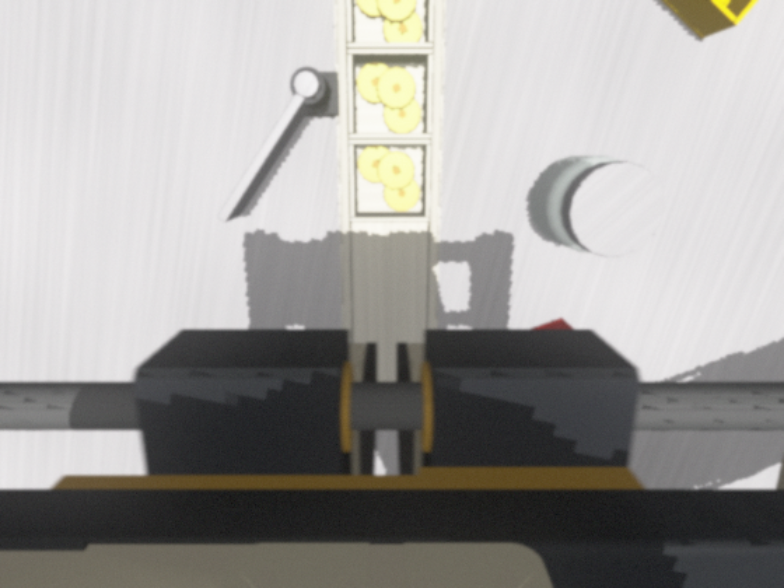

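The wrist view shows the rail running nearly straight up the picture. The rear rim of pan4 is at about v=218 (u 352–430), the hinge top at (307,85), the gate end at (226,218) and the jar top at (620,208).

```bash
cat >> h.py <<'E'
from scipy.spatial.transform import Rotation as Ro
def wr(f,u,v,z):
    d=np.load(f);m=env.camera_model("wrist");C=np.array(m["tool_from_camera"]);q=d["q"]
    R=Ro.from_quat([q[1],q[2],q[3],q[0]]).as_matrix()
    o=d["p"]+R@C[:3,3];r=R@C[:3,:3]@[(u-m["cx"])/m["fx"],(v-m["cy"])/m["fy"],1]
    return (o+r*(z-o[2])/r[2])[:2]
E
python3 - <<'E'
from h import *
np.set_printoptions(precision=4,suppress=True)
W=lambda u,v,z:wr("w1.npz",u/1.4,v/1.4,z)
hin=W(307,85,.056)
c=[W(351,219,.039),W(430,219,.039)];f=[W(347,48,.039),W(433,48,.039)]
m=(c[0]+c[1])/2;mf=(f[0]+f[1])/2;d=mf-m
print("hinge",hin,"rear",c,m,"w",np.linalg.norm(c[0]-c[1]),"pan3 front",mf,np.linalg.norm(d),"yaw",np.degrees(np.arctan2(d[1],d[0])))
a=np.radians(-77);D=np.array([np.cos(a),np.sin(a)]);N=np.array([-D[1],D[0]])
t=hin+.004*D-.047*N;print("rail from hinge",t)
for n,w in dict(rear=m,gate=W(226,218,.052),jar=W(620,208,.075)).items():
    l=np.array([(w-t)@D,(w-t)@N]);print(n,w,l)
    if n=="gate":print(np.arctan2(-(l[0]+.004),-(l[1]-.047)),np.linalg.norm(l-[-.004,.047]))
s=env.read_state();e=s["eef_pos"][:2];print("tcp local",(e-t)@D,(e-t)@N)
E
```

```text
hinge [0.5617 0.0503] rear [array([0.523 , 0.1199]), array([0.4747, 0.1087])] [0.4988 0.1143] w 0.049597539881296296 pan3 front [0.5215 0.0184] 0.09858474339501773 yaw -76.72159837454981
rail from hinge [0.5168 0.0359]
rear [0.4988 0.1143] [-0.0805  0.0002]
gate [0.596  0.1345] [-0.0783  0.0994]
2.1846593129125975 0.0909019544800374
jar [0.3775 0.0757] [-0.0702 -0.1267]
tcp local -0.10967002628904025 0.0034102024420622295
```

>>> {"name": "apply_moves", "arguments": {
  "steps": [
    {"offset": [-0.3, -0.1, -2.5], "turn": [0, 0, 0], "claw": 0},
    {"offset": [0, 0, -2.5], "turn": [0, 0, 0], "claw": 0},
    {"offset": [0, 0, -2.5], "turn": [0, 0, 0], "claw": 0},
    {"offset": [0, 0, -2.5], "turn": [0, 0, 0], "claw": 0},
    {"offset": [0, 0, -2.5], "turn": [0, 0, 0], "claw": 0},
    {"offset": [0, 0, -2.5], "turn": [0, 0, 0], "claw": 0},
    {"offset": [0, 0, -1.5], "turn": [0, 0, 0], "claw": 0},
    {"offset": [0, 0, -1.0], "turn": [0, 0, 0], "claw": 0},
    {"offset": [0, 0, -0.8], "turn": [0, 0, 0], "claw": 0},
    {"offset": [0, 0, 0], "turn": [0, 0, 0], "claw": 0},
    {"offset": [0, 0, 0], "turn": [0, 0, 0], "claw": 0}
  ]
}}

```text
time: 2.45
eef_pos: [0.4924, 0.1431, 0.02]
tool_rot: [-0.44, 0.553, -0.44, -0.553]
wrist_force: [0.6, -0.6, 0.5]
finger_gap: 0.0005
```

>>> {"name": "apply_moves", "arguments": {
  "steps": [
    {"offset": [0.07, -0.29, 0], "turn": [0, 0, 0], "claw": 0},
    {"offset": [0.07, -0.29, 0], "turn": [0, 0, 0], "claw": 0},
    {"offset": [0.07, -0.29, 0], "turn": [0, 0, 0], "claw": 0},
    {"offset": [0.07, -0.29, 0], "turn": [0, 0, 0], "claw": 0},
    {"offset": [0.05, -0.2, 0], "turn": [0, 0, 0], "claw": 0},
    {"offset": [0.05, -0.2, 0], "turn": [0, 0, 0], "claw": 0},
    {"offset": [0.05, -0.2, 0], "turn": [0, 0, 0], "claw": 0},
    {"offset": [0.05, -0.2, 0], "turn": [0, 0, 0], "claw": 0},
    {"offset": [0.05, -0.2, 0], "turn": [0, 0, 0], "claw": 0},
    {"offset": [0.05, -0.2, 0], "turn": [0, 0, 0], "claw": 0},
    {"offset": [0.05, -0.2, 0], "turn": [0, 0, 0], "claw": 0},
    {"offset": [0.05, -0.2, 0], "turn": [0, 0, 0], "claw": 0}
  ]
}}

```text
time: 3.65
eef_pos: [0.4989, 0.1153, 0.0196]
tool_rot: [-0.44, 0.553, -0.44, -0.553]
wrist_force: [-1.5, 1.9, -0.7]
finger_gap: 0.0006
```

```bash
python3 - <<'E'
from h import *
import cv2
s=env.read_state();print(s["eef_pos"],s["wrist_force"])
a=env.read_camera("scene")[170:305,150:385];im=env.read_camera("wrist")
np.savez("w2.npz",p=s["eef_pos"],q=s["tool_rot"]);cv2.imwrite("pics/w2s.png",im)
cv2.imwrite("pics/c3.png",np.hstack([cv2.resize(a,(400,230),interpolation=cv2.INTER_CUBIC),cv2.resize(im,(400,300))[:230]]))
E
```

```text
[0.49885667 0.1153141  0.01956783] [-1.52646243  1.88291205 -0.70869516]
```

View pics/c3.png

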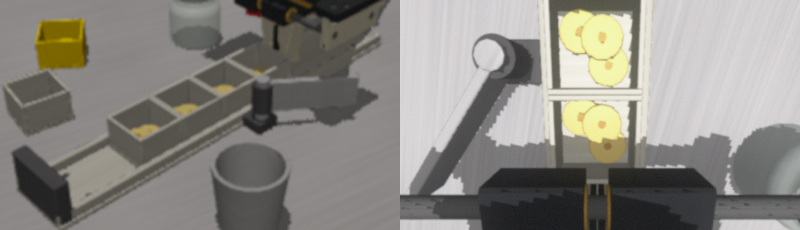

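In contact at about 2 N, and the row is together and moving. About 75 mm is left.

>>> {"name": "apply_moves", "arguments": {
  "steps": [
    {"offset": [0.07, -0.29, 0], "turn": [0, 0, 0], "claw": 0},
    {"offset": [0.07, -0.29, 0], "turn": [0, 0, 0], "claw": 0},
    {"offset": [0.07, -0.29, 0], "turn": [0, 0, 0], "claw": 0},
    {"offset": [0.07, -0.29, 0], "turn": [0, 0, 0], "claw": 0},
    {"offset": [0.07, -0.29, 0], "turn": [0, 0, 0], "claw": 0},
    {"offset": [0.07, -0.29, 0], "turn": [0, 0, 0], "claw": 0},
    {"offset": [0.07, -0.29, 0], "turn": [0, 0, 0], "claw": 0},
    {"offset": [0.07, -0.29, 0], "turn": [0, 0, 0], "claw": 0},
    {"offset": [0.07, -0.29, 0], "turn": [0, 0, 0], "claw": 0},
    {"offset": [0.07, -0.29, 0], "turn": [0, 0, 0], "claw": 0},
    {"offset": [0.07, -0.29, 0], "turn": [0, 0, 0], "claw": 0},
    {"offset": [0.07, -0.29, 0], "turn": [0, 0, 0], "claw": 0},
    {"offset": [0.07, -0.29, 0], "turn": [0, 0, 0], "claw": 0},
    {"offset": [0.07, -0.29, 0], "turn": [0, 0, 0], "claw": 0},
    {"offset": [0.07, -0.29, 0], "turn": [0, 0, 0], "claw": 0},
    {"offset": [0.07, -0.29, 0], "turn": [0, 0, 0], "claw": 0},
    {"offset": [0.07, -0.29, 0], "turn": [0, 0, 0], "claw": 0},
    {"offset": [0.07, -0.29, 0], "turn": [0, 0, 0], "claw": 0},
    {"offset": [0.07, -0.29, 0], "turn": [0, 0, 0], "claw": 0},
    {"offset": [0.07, -0.29, 0], "turn": [0, 0, 0], "claw": 0}
  ]
}}

```text
time: 5.75
eef_pos: [0.5128, 0.0571, 0.0196]
tool_rot: [0.44, -0.553, 0.44, 0.553]
wrist_force: [-0.1, 1.6, 0.9]
finger_gap: 0.0002
```

>>> {"name": "apply_moves", "arguments": {
  "steps": [
    {"offset": [0.05, -0.2, 0], "turn": [0, 0, 0], "claw": 0},
    {"offset": [0.05, -0.2, 0], "turn": [0, 0, 0], "claw": 0},
    {"offset": [0.05, -0.2, 0], "turn": [0, 0, 0], "claw": 0},
    {"offset": [0.05, -0.2, 0], "turn": [0, 0, 0], "claw": 0}
  ]
}}

```text
time: 6.15
eef_pos: [0.5148, 0.0492, 0.0196]
tool_rot: [0.44, -0.553, 0.44, 0.553]
wrist_force: [-0.2, 2.6, 0.9]
finger_gap: 0.0004
```

>>> {"name": "apply_moves", "arguments": {
  "steps": [
    {"offset": [0.02, -0.1, 0], "turn": [0, 0, 0], "claw": 0},
    {"offset": [0.02, -0.1, 0], "turn": [0, 0, 0], "claw": 0},
    {"offset": [0.02, -0.1, 0], "turn": [0, 0, 0], "claw": 0},
    {"offset": [0.02, -0.1, 0], "turn": [0, 0, 0], "claw": 0},
    {"offset": [0.02, -0.1, 0], "turn": [0, 0, 0], "claw": 0},
    {"offset": [0.03, -0.1, 0], "turn": [0, 0, 0], "claw": 0},
    {"offset": [0.02, -0.1, 0], "turn": [0, 0, 0], "claw": 0}
  ]
}}

```text
time: 6.85
eef_pos: [0.5163, 0.0423, 0.0196]
tool_rot: [-0.44, 0.553, -0.44, -0.553]
wrist_force: [-0.5, 1.9, -0.2]
finger_gap: 0.0005
```

>>> {"name": "apply_moves", "arguments": {
  "steps": [
    {"offset": [0.02, -0.1, 0], "turn": [0, 0, 0], "claw": 0},
    {"offset": [0, 0, 0], "turn": [0, 0, 0], "claw": 0}
  ]
}}

```text
time: 7.05
eef_pos: [0.5165, 0.0412, 0.0195]
tool_rot: [-0.44, 0.553, -0.44, -0.553]
wrist_force: [-0.3, 0.8, -0.2]
finger_gap: 0.0001
```

>>> {"name": "apply_moves", "arguments": {
  "steps": [
    {"offset": [0.02, -0.1, 0], "turn": [0, 0, 0], "claw": 0},
    {"offset": [0, 0, 0], "turn": [0, 0, 0], "claw": 0}
  ]
}}

```text
time: 7.25
eef_pos: [0.5167, 0.0403, 0.0196]
tool_rot: [-0.44, 0.553, -0.44, -0.553]
wrist_force: [0.1, 0.9, 0.1]
finger_gap: 0.0004
```

>>> {"name": "apply_moves", "arguments": {
  "steps": [
    {"offset": [0.02, -0.1, 0], "turn": [0, 0, 0], "claw": 0},
    {"offset": [0.02, -0.1, 0], "turn": [0, 0, 0], "claw": 0}
  ]
}}

```text
time: 7.45
eef_pos: [0.5169, 0.0397, 0.0196]
tool_rot: [0.441, -0.553, 0.44, 0.554]
wrist_force: [-7.0, 19.4, 4.1]
finger_gap: 0.0004
```

>>> {"name": "apply_moves", "arguments": {
  "steps": [
    {"offset": [0.02, -0.1, 0], "turn": [0, 0, 0], "claw": 0}
  ]
}}

```text
time: 7.55
eef_pos: [0.5171, 0.0397, 0.0196]
tool_rot: [0.441, -0.553, 0.439, 0.554]
wrist_force: [-10.3, 25.2, 5.0]
finger_gap: 0.0001
```

```bash
python3 - <<'E'
from h import *
import cv2
s=env.read_state();print(s["eef_pos"],s["wrist_force"])
a=env.read_camera("scene");b=env.read_camera("side")
cv2.imwrite("pics/scene4.png",a);cv2.imwrite("pics/side4.png",b)
a=cv2.resize(a[190:305,150:330],None,fx=2.5,fy=2.5,interpolation=cv2.INTER_CUBIC);b=cv2.resize(b[150:265,240:330],None,fx=2.5,fy=2.5,interpolation=cv2.INTER_CUBIC)
cv2.imwrite("pics/c4.png",np.hstack([a,b]))
E
```

```text
[0.51707352 0.03970551 0.01962808] [-10.25919822  25.1792837    5.01001729]
```

View pics/c4.png

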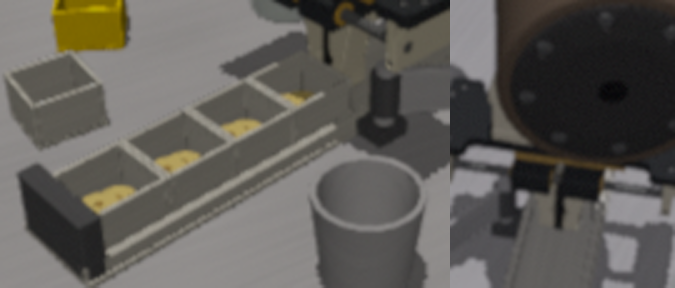

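The force rose to about 27 N with the TCP at rail x of about −4 mm, so the finger face is at +5 as it should be for home, and the picture shows pan1 at the stop with no gaps. Next I work out the gate path: closed fingers on the outer face, fixed orientation.

```bash
python3 - <<'E'
from h import *
a=np.radians(-76.8);D=np.array([np.cos(a),np.sin(a)]);N=np.array([-D[1],D[0]]);t=np.array([.5168,.0359])
h=np.array([-.004,.047]);r=.055
def cen(g,x=0):
    u=np.array([-np.sin(g),-np.cos(g)]);p=np.array([np.cos(g),-np.sin(g)])
    return h+r*u-(.003+.0095*abs(np.cos(g))+.021*abs(np.sin(g))+x)*p
w=lambda l:t+l[0]*D+l[1]*N
e=env.read_state()["eef_pos"][:2]
L=[("back",w([-.055,0])),("above start",w(cen(2.18,.015)))]+[(f"{g:.2f}",w(cen(g))) for g in [2.18,2.08,1.98,1.88,1.78,1.68,1.6,1.55,1.47,1.35,1.2,1.05,.9,.75,.6,.45,.3,.15,.07,0]]
for n,p in L:
    p=np.round(p,3);print(n,p,"d cm",np.round((p-e)*100,2));e=p
E
```

```text
back [0.504 0.089] d cm [-1.31  4.92]
above start [0.62  0.087] d cm [11.6 -0.2]
2.18 [0.606 0.092] d cm [-1.4  0.5]
2.08 [0.602 0.096] d cm [-0.4  0.4]
1.98 [0.597 0.1  ] d cm [-0.5  0.4]
1.88 [0.592 0.103] d cm [-0.5  0.3]
1.78 [0.586 0.106] d cm [-0.6  0.3]
1.68 [0.58  0.108] d cm [-0.6  0.2]
1.60 [0.574 0.109] d cm [-0.6  0.1]
1.55 [0.571 0.11 ] d cm [-0.3  0.1]
1.47 [0.567 0.111] d cm [-0.4  0.1]
1.35 [0.561 0.111] d cm [-0.6  0. ]
1.20 [0.552 0.111] d cm [-0.9  0. ]
1.05 [0.543 0.108] d cm [-0.9 -0.3]
0.90 [0.534 0.105] d cm [-0.9 -0.3]
0.75 [0.526 0.099] d cm [-0.8 -0.6]
0.60 [0.519 0.092] d cm [-0.7 -0.7]
0.45 [0.512 0.083] d cm [-0.7 -0.9]
0.30 [0.508 0.073] d cm [-0.4 -1. ]
0.15 [0.506 0.062] d cm [-0.2 -1.1]
0.07 [0.505 0.056] d cm [-0.1 -0.6]
0.00 [0.505 0.05 ] d cm [ 0.  -0.6]
```

>>> {"name": "apply_moves", "arguments": {
  "steps": [
    {"offset": [-0.1, 0.6, 0], "turn": [0, 0, 0], "claw": 0},
    {"offset": [-0.3, 1.1, 0], "turn": [0, 0, 0], "claw": 0},
    {"offset": [-0.3, 1.2, 0], "turn": [0, 0, 0], "claw": 0},
    {"offset": [-0.3, 1.2, 0], "turn": [0, 0, 0], "claw": 0},
    {"offset": [-0.3, 1.1, 0], "turn": [0, 0, 0], "claw": 0},
    {"offset": [0, 0, 2], "turn": [0, 0, 0], "claw": 0},
    {"offset": [0, 0, 3], "turn": [0, 0, 0], "claw": 0},
    {"offset": [0, 0, 3], "turn": [0, 0, 0], "claw": 0},
    {"offset": [0, 0, 2], "turn": [0, 0, 0], "claw": 0},
    {"offset": [0, 0, 0], "turn": [0, 0, 0], "claw": 0},
    {"offset": [0, 0, 0], "turn": [0, 0, 0], "claw": 0}
  ]
}}

```text
time: 8.75
eef_pos: [0.5041, 0.09, 0.1198]
tool_rot: [-0.44, 0.554, -0.44, -0.553]
wrist_force: [0.3, -0.2, -0.2]
finger_gap: 0.0005
```

>>> {"name": "apply_moves", "arguments": {
  "steps": [
    {"offset": [2.3, -0.1, 0], "turn": [0, 0, 0], "claw": 0},
    {"offset": [2.3, 0, 0], "turn": [0, 0, 0], "claw": 0},
    {"offset": [2.3, -0.1, 0], "turn": [0, 0, 0], "claw": 0},
    {"offset": [2.3, 0, 0], "turn": [0, 0, 0], "claw": 0},
    {"offset": [2.4, -0.1, 0], "turn": [0, 0, 0], "claw": 0},
    {"offset": [0, 0, 0], "turn": [0, 0, 0], "claw": 0},
    {"offset": [0, 0, 0], "turn": [0, 0, 0], "claw": 0}
  ]
}}

```text
time: 9.45
eef_pos: [0.6194, 0.0862, 0.1176]
tool_rot: [0.439, -0.553, 0.441, 0.554]
wrist_force: [-0.2, 0.3, -0.1]
finger_gap: 0.0002
```

```bash
python3 - <<'E'
from h import *
import cv2
s=env.read_state();print(s["eef_pos"],s["time"])
im=env.read_camera("wrist");np.savez("w3.npz",p=s["eef_pos"],q=s["tool_rot"])
b=env.read_camera("side")[140:300,190:365]
cv2.imwrite("pics/w3s.png",im)
b=cv2.resize(b,None,fx=2,fy=2,interpolation=cv2.INTER_CUBIC)
cv2.imwrite("pics/c5.png",np.hstack([im[:320,:440],b]))
E
```

```text
[0.61940228 0.08616634 0.11759779] 9.45
```

View pics/c5.png

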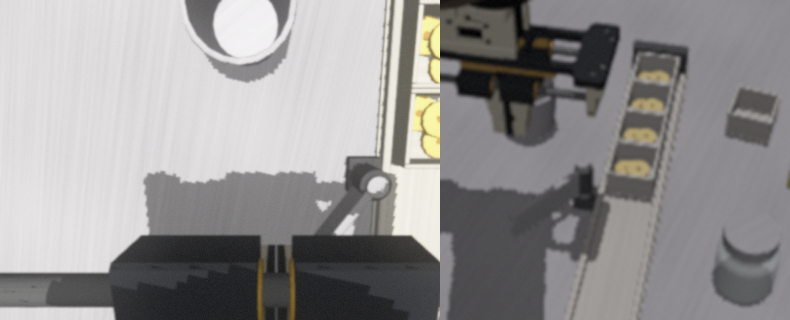

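The side view shows the row still home against the stop. The gate is still outward, with its hinge at wrist pixel (377,183), and the cup is well clear. Descend on the outer side and sweep.

>>> {"name": "apply_moves", "arguments": {
  "steps": [
    {"offset": [0, 0, -2], "turn": [0, 0, 0], "claw": 0},
    {"offset": [0, 0, -2.5], "turn": [0, 0, 0], "claw": 0},
    {"offset": [0, 0, -2.5], "turn": [0, 0, 0], "claw": 0},
    {"offset": [0, 0, -1.5], "turn": [0, 0, 0], "claw": 0},
    {"offset": [0, 0, -1.0], "turn": [0, 0, 0], "claw": 0},
    {"offset": [0, 0, 0], "turn": [0, 0, 0], "claw": 0},
    {"offset": [0, 0, 0], "turn": [0, 0, 0], "claw": 0}
  ]
}}

```text
time: 10.25
eef_pos: [0.6204, 0.0866, 0.0252]
tool_rot: [-0.44, 0.554, -0.44, -0.553]
wrist_force: [-0.1, -0.1, 0.9]
finger_gap: 0.0002
```

>>> {"name": "apply_moves", "arguments": {
  "steps": [
    {"offset": [-0.5, 0.2, 0], "turn": [0, 0, 0], "claw": 0},
    {"offset": [-0.5, 0.2, 0], "turn": [0, 0, 0], "claw": 0},
    {"offset": [-0.4, 0.2, 0], "turn": [0, 0, 0], "claw": 0},
    {"offset": [-0.4, 0.4, 0], "turn": [0, 0, 0], "claw": 0},
    {"offset": [-0.5, 0.4, 0], "turn": [0, 0, 0], "claw": 0},
    {"offset": [-0.5, 0.3, 0], "turn": [0, 0, 0], "claw": 0},
    {"offset": [-0.6, 0.3, 0], "turn": [0, 0, 0], "claw": 0},
    {"offset": [-0.6, 0.2, 0], "turn": [0, 0, 0], "claw": 0}
  ]
}}

```text
time: 11.05
eef_pos: [0.5798, 0.1088, 0.0245]
tool_rot: [-0.44, 0.553, -0.44, -0.553]
wrist_force: [0.7, -0.6, 0.2]
finger_gap: 0.0004
```

>>> {"name": "apply_moves", "arguments": {
  "steps": [
    {"offset": [-0.6, 0.1, 0], "turn": [0, 0, 0], "claw": 0},
    {"offset": [-0.3, 0.1, 0], "turn": [0, 0, 0], "claw": 0},
    {"offset": [-0.4, 0.1, 0], "turn": [0, 0, 0], "claw": 0},
    {"offset": [-0.6, 0, 0], "turn": [0, 0, 0], "claw": 0},
    {"offset": [-0.9, 0, 0], "turn": [0, 0, 0], "claw": 0},
    {"offset": [-0.9, -0.3, 0], "turn": [0, 0, 0], "claw": 0},
    {"offset": [-0.9, -0.3, 0], "turn": [0, 0, 0], "claw": 0},
    {"offset": [-0.8, -0.6, 0], "turn": [0, 0, 0], "claw": 0},
    {"offset": [-0.7, -0.7, 0], "turn": [0, 0, 0], "claw": 0},
    {"offset": [-0.7, -0.9, 0], "turn": [0, 0, 0], "claw": 0},
    {"offset": [-0.4, -1.0, 0], "turn": [0, 0, 0], "claw": 0},
    {"offset": [0, 0, 0], "turn": [0, 0, 0], "claw": 0}
  ]
}}

```text
time: 12.25
eef_pos: [0.507, 0.0718, 0.0244]
tool_rot: [0.44, -0.553, 0.441, 0.553]
wrist_force: [-0.5, 0.6, -0.2]
finger_gap: 0.0003
```

```bash
python3 - <<'E'
from h import *
import cv2
s=env.read_state();print(s["eef_pos"],s["wrist_force"],s["time"])
im=env.read_camera("wrist");a=env.read_camera("scene")[170:305,150:385]
cv2.imwrite("pics/c6.png",np.hstack([im[:230,120:480],cv2.resize(a,(400,230),interpolation=cv2.INTER_CUBIC)]))
E
```

```text
[0.5070008  0.07177343 0.0244265 ] [-0.49993588  0.56755178 -0.230689  ] 12.25
```

View pics/c6.png

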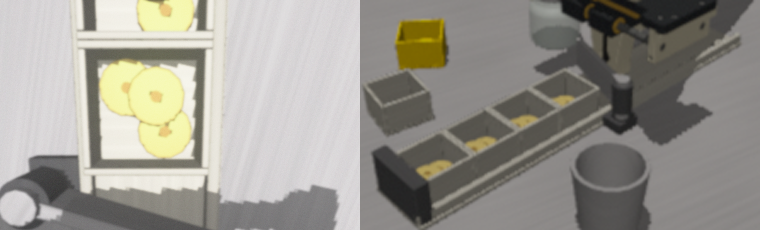

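The gate has followed, now at about 0.25 rad across the channel. The row is tight, with its rear rim at wrist crop v≈172. Close the rest slowly and watch the force.

>>> {"name": "apply_moves", "arguments": {
  "steps": [
    {"offset": [-0.1, -0.5, 0], "turn": [0, 0, 0], "claw": 0},
    {"offset": [-0.1, -0.5, 0], "turn": [0, 0, 0], "claw": 0},
    {"offset": [0, -0.4, 0], "turn": [0, 0, 0], "claw": 0},
    {"offset": [0, -0.3, 0], "turn": [0, 0, 0], "claw": 0},
    {"offset": [0, -0.2, 0], "turn": [0, 0, 0], "claw": 0},
    {"offset": [0, -0.1, 0], "turn": [0, 0, 0], "claw": 0}
  ]
}}

```text
time: 12.95
eef_pos: [0.5063, 0.0531, 0.0245]
tool_rot: [0.44, -0.553, 0.44, 0.553]
wrist_force: [0.2, 0.9, 0.0]
finger_gap: 0.0001
```

>>> {"name": "apply_moves", "arguments": {
  "steps": [
    {"offset": [0, -0.1, 0], "turn": [0, 0, 0], "claw": 0},
    {"offset": [0, -0.1, 0], "turn": [0, 0, 0], "claw": 0}
  ]
}}

```text
time: 13.15
eef_pos: [0.5063, 0.0514, 0.0246]
tool_rot: [-0.44, 0.553, -0.44, -0.553]
wrist_force: [1.1, 1.0, -0.6]
finger_gap: 0.0006
```

>>> {"name": "apply_moves", "arguments": {
  "steps": [
    {"offset": [0, -0.1, 0], "turn": [0, 0, 0], "claw": 0},
    {"offset": [0, 0, 0], "turn": [0, 0, 0], "claw": 0}
  ]
}}

```text
time: 13.35
eef_pos: [0.5062, 0.0503, 0.0245]
tool_rot: [0.44, -0.553, 0.44, 0.553]
wrist_force: [0.4, -0.4, -0.4]
finger_gap: 0.0007
```

>>> {"name": "apply_moves", "arguments": {
  "steps": [
    {"offset": [0, -0.1, 0], "turn": [0, 0, 0], "claw": 0}
  ]
}}

```text
time: 13.45
eef_pos: [0.5063, 0.0497, 0.0245]
tool_rot: [0.44, -0.553, 0.44, 0.553]
wrist_force: [-3.7, 8.6, 1.1]
finger_gap: 0.0005
```

>>> {"name": "apply_moves", "arguments": {
  "steps": [
    {"offset": [0, -0.1, 0], "turn": [0, 0, 0], "claw": 0}
  ]
}}

```text
time: 13.55
eef_pos: [0.5063, 0.0496, 0.0246]
tool_rot: [0.441, -0.553, 0.44, 0.554]
wrist_force: [-4.8, 14.6, 1.3]
finger_gap: 0.0004
```

>>> {"name": "apply_moves", "arguments": {
  "steps": [
    {"offset": [0, 0, 0], "turn": [0, 0, 0], "claw": 0}
  ]
}}

```text
time: 13.65
eef_pos: [0.5063, 0.0497, 0.0246]
tool_rot: [0.441, -0.553, 0.44, 0.554]
wrist_force: [-2.8, 9.2, 0.4]
finger_gap: 0.0005
```

The gate is against its limit, with force up to 15 N at the predicted place. Back off, raise and check.

>>> {"name": "apply_moves", "arguments": {
  "steps": [
    {"offset": [-0.1, 0.4, 0], "turn": [0, 0, 0], "claw": 0},
    {"offset": [-0.3, 1.2, 0], "turn": [0, 0, 0], "claw": 0},
    {"offset": [-0.5, 2, 0], "turn": [0, 0, 0], "claw": 0},
    {"offset": [-0.5, 2, 0], "turn": [0, 0, 0], "claw": 0},
    {"offset": [0, 0, 2], "turn": [0, 0, 0], "claw": 0},
    {"offset": [0, 0, 3], "turn": [0, 0, 0], "claw": 0},
    {"offset": [0, 0, 4], "turn": [0, 0, 0], "claw": 0},
    {"offset": [0, 0, 4], "turn": [0, 0, 0], "claw": 0},
    {"offset": [0, 0, 3], "turn": [0, 0, 0], "claw": 0},
    {"offset": [0, 0, 0], "turn": [0, 0, 0], "claw": 0},
    {"offset": [0, 0, 0], "turn": [0, 0, 0], "claw": 0}
  ]
}}

```text
time: 14.75
eef_pos: [0.4921, 0.1049, 0.1851]
tool_rot: [-0.441, 0.554, -0.44, -0.553]
wrist_force: [0.1, -0.3, -1.2]
finger_gap: 0.0005
```

```bash
python3 - <<'E'
from h import *
import cv2
s=env.read_state();print(s["eef_pos"],s["wrist_force"],s["time"])
im=env.read_camera("wrist");np.savez("w4.npz",p=s["eef_pos"],q=s["tool_rot"]);a=env.read_camera("scene")[170:305,150:385]
cv2.imwrite("pics/w4s.png",im)
cv2.imwrite("pics/c7.png",np.hstack([im[:300,150:400],cv2.resize(a,(520,300),interpolation=cv2.INTER_CUBIC)]))
E
```

```text
[0.49213237 0.10485568 0.1850623 ] [ 0.11322219 -0.32484704 -1.24486635] 14.75
```

View pics/c7.png

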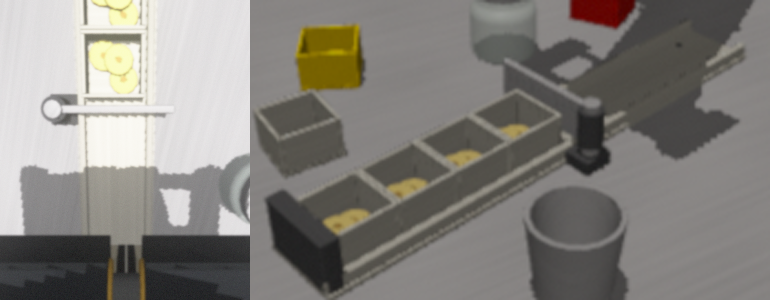

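The gate stands square across the channel, at wrist crop (52,108) to (172,109), and pan4's rear rim is at v≈98. Check the numbers, then hand in if they agree.

```bash
python3 - <<'E'
from h import *
a=np.radians(-76.8);D=np.array([np.cos(a),np.sin(a)]);N=np.array([-D[1],D[0]]);t=np.array([.5168,.0359])
for n,u,v,z in [("hinge",52,108,.056),("gate end",172,109,.052),("rearL",81,98,.039),("rearR",147,98,.039)]:
    w=wr("w4.npz",u+150,v,z);print(n,np.round([(w-t)@D*1e3,(w-t)@N*1e3],1))
print(env.hand_in())
E
```

```text
hinge [-2.4 47.2]
gate end [ -3.4 -44.4]
rearL [ 5.4 26.9]
rearR [  5.2 -25.8]
the job is handed in; nothing more can be done
None
```

The row is home against the end stop, the gate is shut behind it, and I have handed the job in. It took about 15 s of the 56 s allowed.

- **Row:** I pushed the four pans as one train with the closed fingertips. The force stayed at about 2 N on the way and rose to about 27 N when the front pan met the stop. The last wrist-camera picture puts the row's rear at rail x of about +5.3 mm (home is +5), with no visible gaps.
- **Gate:** I swung it shut from its outer face until it met its own limit, at about 15 N. In the last picture the gate is about 0.01 rad from square (hinge at (−2.4, 47.2) mm, free end at (−3.4, −44.4) mm in rail axes).
- **Bystanders and arm:** The jar, cup and spare pan look unmoved, though I did not measure them again. The arm ended clear at z = 0.185 m.
- **Disagreements:** My first rail fit from the two fixed cameras was off by up to 9 mm at some points, so I used the wrist-camera measurement instead. Contact with the stop and with the gate limit agreed with it to about 1 mm.

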